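# Square up the row of cheeses on the ripening board

## Task

The three soft white cheeses on the wooden ripening board stand out of line. Push each one back along its own lane towards the robot, sliding it without lifting it off the board, until its long side lies flush against the steel rail on the near edge, so that all three stand in one straight, evenly spaced row, each between its own pair of lane lines. Let go of them.

Things in the scene. Friction and masses are not known exactly. Their poses are not given: they have to be found in the camera images.
- ripening_board: Fixed wooden board, 140 (x) by 346 (y) by 15 mm. Origin: centre of its underside, on the table; x points away from the robot (yaw -1 to 14 deg), y left. Straight steel rail along the edge nearest the robot, rising 30 mm above the board; its face towards the cheeses is at x = -58 mm. Flat dark lines at y = -165, -55, 55, 165 mm bound three lanes along x, centred at y = +110 (left), 0 (middle), -110 mm (right).
- cheese_left: Soft white pillow-shaped cheese on the board, left lane; 54x74x48 mm (x, y, z), long side along its y, corners well rounded, 0.15 kg. Origin: centre of its underside. Starts on the far side of the rail, 25 to 50 mm from touching it, turned up to 17 deg from the board's axes; when against the rail its origin is near x = -31 mm in the board's frame. Slides under a push of 1 to 2 N.
- cheese_middle: Soft white pillow-shaped cheese on the board, middle lane; 55x73x50 mm (x, y, z), long side along its y, corners well rounded, 0.15 kg. Origin: centre of its underside. Starts on the far side of the rail, 25 to 50 mm from touching it, turned up to 17 deg from the board's axes; when against the rail its origin is near x = -31 mm in the board's frame. Slides under a push of 1 to 2 N.
- cheese_right: Soft white pillow-shaped cheese on the board, right lane; 53x72x47 mm (x, y, z), long side along its y, corners well rounded, 0.15 kg. Origin: centre of its underside. Starts on the far side of the rail, 25 to 50 mm from touching it, turned up to 17 deg from the board's axes; when against the rail its origin is near x = -31 mm in the board's frame. Slides under a push of 1 to 2 N.
Not all that is in view belongs to the job. Leave any orange or yellow look-alike of the cheese_middle alone. What is shaped like the cheese_left but green is not meant.

How it is judged (in metres and radians):
At the end, for the whole second after the job is handed in: Each cheese rests upright on the board in its own lane against the rail: its centre at most 14 mm short of the place where it touches the rail, within 22 mm of its lane's centre line, its long side within 11 degrees of the rail's direction; all at rest (x of cheese_left in the frame of ripening_board between -0.041 and -0.017 m and y of cheese_left in the frame of ripening_board between 0.088 and 0.132 m and z of each of cheese_left, cheese_middle, cheese_right in the frame of ripening_board below 0.021 m and angle between each of cheese_left, cheese_middle, cheese_right's own z axis and vertical below 0.2 rad and angle between the y axis of each of cheese_left, cheese_middle, cheese_right and the y axis of ripening_board, either way round below 0.2 rad and linear speed of each of cheese_left, cheese_middle, cheese_right below 0.01 m/s and x of cheese_middle in the frame of ripening_board between -0.041 and -0.017 m and y of cheese_middle in the frame of ripening_board between -0.022 and 0.022 m and x of cheese_right in the frame of ripening_board between -0.041 and -0.017 m and y of cheese_right in the frame of ripening_board between -0.132 and -0.088 m).
It fails at once if a cheese is lifted more than 20 mm off the board (z of any of cheese_left, cheese_middle, cheese_right in the frame of ripening_board above 0.035 m).
It also fails if it takes over 51 s, if anything falls off the work surface, if the arm or the gripper's body presses on something with over 40 N, if the wrist force passes 120 N, or if a joint passes its speed limit or range.

## Robot

A 7-joint arm with a two-finger parallel gripper is mounted at the origin on the work surface; the furniture and walls round the work are solid. World frame = base frame: x ahead of the robot, y to its left, z up, the work surface at z = 0. Lengths are in mm, angles in rad, forces in N, time in s.
With the tool pointing down it reaches from about 425 to 1025 mm from the base axis. Payload 3.6 kg.
Tool frame: the origin (TCP) lies midway between the tips of the shut fingers; the grasp point (between the pads) lies 19 mm behind it; z points along the fingers, y is the line along which they close (so a half turn about z gives the same grasp; the last joint's range is limited). The gripper opens to 85 mm and grips with 20 to 120 N. Pads are 22 mm wide; open, the fingers measure 114 mm over their backs; the gripper's body (76 mm by 85 mm) begins 54 mm behind the grasp point. The pads swing forward as they close: fully open they stand 13 mm farther back than shut.
Start: joints at [-1.25, 0.591, 0.048, 1.609, -0.033, 0.943, -0.034], TCP at [292.176, 663.523, 231.302] pointing down, gripper open.
Joint ranges: [-2.69, 2.69], [-0.47, 2.24], [-1.27, 1.36], [0.19, 2.51], [-1.53, 4.68], [0.08, 2.07], [-3.09, 3.09]. Speed limits (rad/s): [2.57, 2.57, 3.14, 3.14, 3.14, 3.14, 3.14].

## Interface

Orientations are given as a 3x3 rotation matrix whose columns are the frame's x, y, z axes.
In Python, from bench import get_state, imaging, sign_off, nets gives the robot as it stands.
- The arm moves only by the tool move_arm, never from a script. Its arguments are lists of equal length, an entry for each row: "dp": the shift along the tool's x, y, z in cm, a list of three; "yaw": the turn about the tool's z in rad. In form: {"dp": [[x, y, z], ...], "yaw": [yaw, ...]}. A call has 1 to 20 rows; each row is the pose to reach, as a shift and turn from the pose commanded when the call began, along the tool's axes at that moment; what a row does not reach only later rows make up. A row lasts 1/10 s, in which the tool goes at most 50 mm and 8.59 degrees, less where a joint would pass 70% of its speed; a pose out of reach is approached as far as the arm can. A call with a gripper value outside its range is refused whole. "gripper" is the opening, from 0 (shut) to 1 (fully open), set as the call begins (left out, the last holds). The fingers move at their own pace and stop on an object; "newtons" is the grip in N (left out, the last holds). Time passes only in rows, so rows that repeat a pose let the fingers close. It gives the time, the measured TCP pose, the force, the opening and the grip force at its end, in the units of the state.
- get_state(): the state, without advancing time (a new reading comes with each control period).
- imaging.grab_frame(name): name is "side" or "top"; returns a dict with "frame" (480x640x3 uint8, red, green, blue), "mtx" (3x3 intrinsics, pixels), "position" and "rotation" of the camera in the world. Camera axes: x right, y up, looking along -z (the intrinsics and any distortion apply to the point x, -y, -z); pixel columns grow to the right and rows downward; lengths in mm; the calibration is good to about 2 mm. A picture is of the moment at which its call begins. There is no depth.
- sign_off(): hands the job in; it is judged then, once.
Trained networks look in a picture, given as the dict that the camera call returned (one of the last four; its "shot" number tells which), for a name from the list of things; names that differ only in an ending like _2 or _b are one class to them, and where a whole thing is asked for, a point or a joint stands for the part that bears it (a point fixed in the world has none). Each returns a list of dicts, best first, with "p" (0 to 1); they miss things now and then, are a little off and sometimes report something else, mostly with a low value. They report only what shows in the picture. A call takes as long as a camera call. They do not tell look-alikes from the thing itself.
- nets.spot_in(picture, name): "location" ([column, row] in pixels, amid what is visible of it).
The state is a dict: "clock": time; "joint_pos": joint angles; "qvel": joint speeds; "effort": joint torques, N m; "tool_pos": TCP position; "tcp_rot": TCP orientation; "contact_force": force on the tool from outside, world axes, zero at the start; "moment": the same for the moment, N m; "finger_gap": opening from 0.0 (shut) to 1.0 (fully open); "grip_force": force on a finger pad.
Only numpy, scipy, OpenCV 4.12 (cv2) and the standard library are available. Lean on these libraries where they do the work, as an engineer would, in place of code of your own. Each camera call takes 0.05 s, during which the arm holds its last target. There are 200 camera calls.

## Working session

There is one attempt and no reset: what is moved stays moved. The work goes in short steps, Python scripts to look and compute and a tool call to move; the robot and the scene stay as the last step left them, time stands still between calls to the robot, and variables do not carry over. Pictures are saved under pics/ and viewed, at most 10 in all, crops included, and the job is handed in when it is done.

Besides the shell and the picture viewer there is one more tool, called as name([rows], argument=value, ...), one row to a line, values as JSON. move_arm: Moves the arm, as the interface text tells. Its arguments: {"type":"object","properties":{"dp":{"type":"array"},"yaw":{"type":"array"},"gripper":{"type":"number"},"newtons":{"type":"number"}},"required":["dp","yaw"]}

```bash
mkdir -p pics; cat > h.py <<'E'
import numpy as np, cv2
from bench import get_state, imaging, sign_off, nets
def save(f,n): cv2.imwrite('pics/'+n, cv2.cvtColor(f['frame'],cv2.COLOR_RGB2BGR))
def ray(f,px):
    K=np.array(f['mtx']); d=np.linalg.inv(K)@np.array([px[0],px[1],1.]); d=np.array([d[0],-d[1],-d[2]])
    return np.array(f['position']),np.array(f['rotation'])@d
def onz(f,px,z):
    p,d=ray(f,px); return p+d*(z-p[2])/d[2]
def proj(f,P):
    c=np.array(f['rotation']).T@(np.array(P,float)-np.array(f['position'])); c=np.array([c[0],-c[1],-c[2]])
    q=np.array(f['mtx'])@c; return q[:2]/q[2]
E
python3 - <<'E'
from h import *
s=get_state(); print(s['clock'],s['tool_pos'],s['tcp_rot'],s['contact_force'])
for n in ('top','side'):
    f=imaging.grab_frame(n); save(f,n+'0.png'); print(n,[k for k in f],f['position'],np.array(f['mtx']).round(1).tolist())
    for o in ('ripening_board','cheese_left','cheese_middle'):
        for r in nets.spot_in(f,o): print(o,r['p'],r['location'],onz(f,r['location'],40).round(0))
E
```

```text
0.0 [291.82069664 662.76018098 230.1283862 ] [[-9.15243821e-01  4.02899630e-01 -7.96979374e-04]
 [ 4.02900400e-01  9.15241379e-01 -2.11820824e-03]
 [-1.23996816e-04 -2.25978031e-03 -9.99997439e-01]] [-0.61334615  0.66588705  0.26290196]
top ['frame', 'mtx', 'position', 'rotation', 'shot'] [199.29528112 199.01738856 887.36407454] [[513.7, 0.0, 322.0], [0.0, 513.7, 239.9], [0.0, 0.0, 1.0]]
ripening_board 0.68 [334.0, 176.0] [432. 195.  40.]
cheese_left 0.91 [263.8, 169.5] [445. 315.  40.]
cheese_left 0.56 [273.9, 338.4] [162. 296.  40.]
cheese_middle 0.83 [317.5, 156.6] [467. 223.  40.]
cheese_middle 0.66 [246.5, 273.8] [267. 342.  40.]
cheese_middle 0.57 [313.4, 266.7] [278. 231.  40.]
side ['frame', 'mtx', 'position', 'rotation', 'shot'] [ 121.43439882 -650.35257495  496.25466302] [[528.9, 0.0, 326.5], [0.0, 528.9, 244.4], [0.0, 0.0, 1.0]]
ripening_board 0.82 [378.4, 271.8] [424. 110.  40.]
cheese_left 0.76 [351.7, 224.1] [440. 317.  40.]
cheese_left 0.76 [220.2, 252.8] [161. 250.  40.]
cheese_middle 0.88 [266.3, 234.8] [257. 307.  40.]
cheese_middle 0.88 [284.8, 257.7] [275. 202.  40.]
cheese_middle 0.76 [382.0, 243.1] [470. 217.  40.]
```

View pics/top0.png

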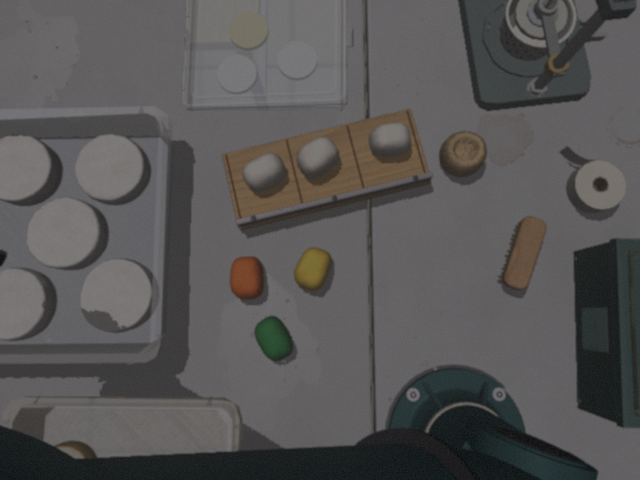

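View pics/side0.png

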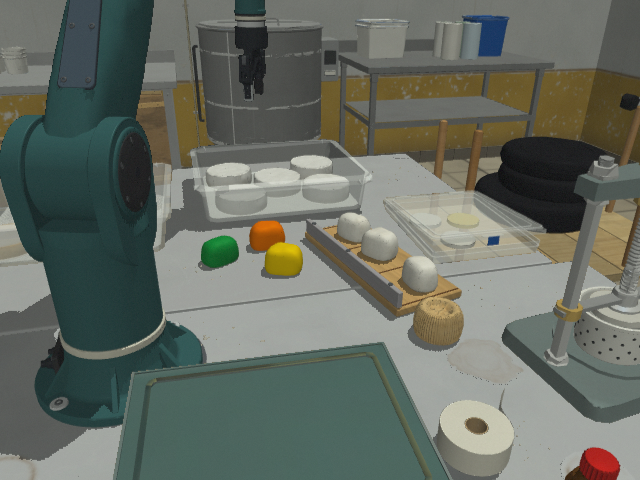

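Candidates on the top picture are the white ones on the board, left (264,172), middle (318,157) and right (390,140). The look-alikes are orange (247,277), yellow (313,268) and green (273,338), and the round white cheeses are in the trays. I choose the three white ones on the board and check them in a crop.

```bash
cat >> h.py <<'E'
def cheeses(f,R,o,tag):
    # segment pale low-saturation blobs within the board's top quad
    hsv=cv2.cvtColor(f['frame'],cv2.COLOR_RGB2HSV)
    m=((hsv[...,1]<45)).astype(np.uint8)
    q=np.array([proj(f,o+R@np.array([x,y,0])+[0,0,15]) for x,y in((-40,-168),(68,-168),(68,168),(-40,168))])
    k=np.zeros_like(m); cv2.fillPoly(k,[q.astype(np.int32)],1); m=cv2.morphologyEx(m*k,cv2.MORPH_OPEN,np.ones((5,5),np.uint8))
    out=[]
    for c in cv2.findContours(m,0,1)[0]:
        if cv2.contourArea(c)<400: continue
        P=np.array([onz(f,p[0],37) for p in c]); b=(P-o)@R
        (cx,cy),(w,h),a=cv2.minAreaRect(b[:,:2].astype(np.float32))
        if w>h: w,h,a=h,w,a-90
        out.append((round(cx),round(cy),round(w),round(h),round((a+45)%90-45)))
    print(tag,out)
E
python3 - <<'E'
from h import *
f=imaging.grab_frame('top')
im=cv2.cvtColor(f['frame'],cv2.COLOR_RGB2BGR)[100:235,215:440]
cv2.imwrite('pics/c1.png',cv2.resize(im,None,fx=3.5,fy=3.5,interpolation=cv2.INTER_CUBIC))
# wood mask
hsv=cv2.cvtColor(f['frame'],cv2.COLOR_RGB2HSV)
m=((hsv[...,1]>50)&(hsv[...,0]<22)).astype(np.uint8); m[:100]=0;m[235:]=0;m[:,:215]=0;m[:,436:]=0
m=cv2.morphologyEx(m,cv2.MORPH_CLOSE,np.ones((5,5)))
c=max(cv2.findContours(m,0,1)[0],key=cv2.contourArea)
P=np.array([onz(f,p[0],15)[:2] for p in c],np.float32)
print(cv2.minAreaRect(P)); print(cv2.boxPoints(cv2.minAreaRect(c)).round(1).tolist())
for px in cv2.boxPoints(cv2.minAreaRect(c)): print(onz(f,px,15).round(0))
E
```

```text
((463.2552185058594, 212.05776977539062), (121.71464538574219, 344.4457092285156), 13.478249549865723)
[[220.1999969482422, 154.1999969482422], [412.20001220703125, 106.80000305175781], [428.20001220703125, 172.0], [236.3000030517578, 219.39999389648438]]
[481. 396.  15.]
[564.  55.  15.]
[444.  31.  15.]
[364. 365.  15.]
```

View pics/c1.png

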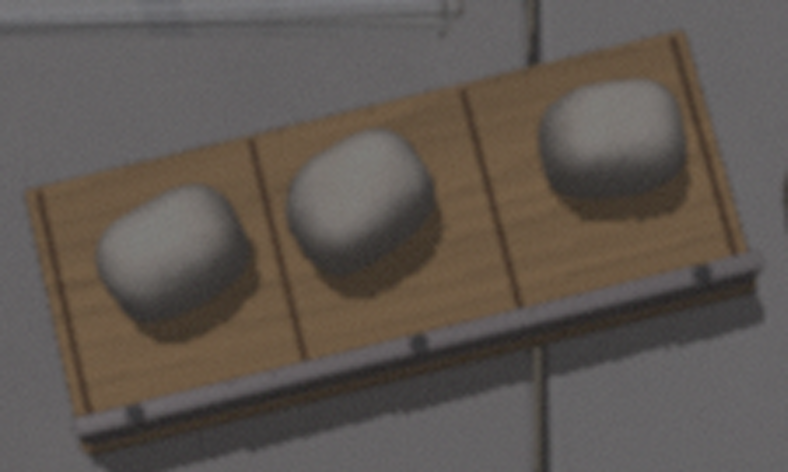

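The crop shows three white cheeses in the three lanes, with rail along the bottom edge. Far board corners are at crop (28,190) and (683,33), and lane lines meet the far edge at (252,142) and (463,90).

```bash
python3 - <<'E'
from h import *
f=imaging.grab_frame('top')
pc=[(28,190),(683,33),(252,142),(463,90)]; B=np.array([(70,173),(70,-173),(70,55),(70,-55)],float)
W=np.array([onz(f,(215+x/3.5,100+y/3.5),15)[:2] for x,y in pc])
from scipy.spatial.transform import Rotation as Ro
from scipy.optimize import least_squares
def fun(p): c,s=np.cos(p[2]),np.sin(p[2]); return (W-(B@np.array([[c,s],[-s,c]])+p[:2])).ravel()
r=least_squares(fun,[450,200,-.2]); print(r.x,np.degrees(r.x[2]),r.fun.round(1))
# yaw of board: check
t=r.x[2]; R=Ro.from_euler('z',t).as_matrix(); o=np.array([*r.x[:2],0])
np.savez('board.npz',R=R,o=o)
for x,y in ((305,357),(520,305)): print(((onz(f,(215+x/3.5,100+y/3.5),15)-o)@R).round(1))
for x,y in ((80,425),(755,257)): print('rail top',((onz(f,(215+x/3.5,100+y/3.5),45)-o)@R).round(1))
cheeses(f,R,o,'cx cy w h yaw')
g=imaging.grab_frame('side')
for n in ('cheese_left','cheese_middle','cheese_right'):
  for q,F in (('top',f),('side',g)):
    print(n,q,[(((onz(F,d['location'],39)-o)@R)[:2].round(0)).tolist() for d in nets.spot_in(F,n)])
s=get_state(); print(s['clock'])
E
```

```text
[4.50678375e+02 2.08248136e+02 2.30627283e-01] 13.213969955717095 [ 1.9 -2.1  0.6  2.7 -1.6 -0.4 -0.9 -0.2]
[-46.1  54.5  15. ]
[-46.1 -55.4  15. ]
rail top [-59.4 166.4  45. ]
rail top [ -57.2 -167.1   45. ]
cx cy w h yaw [(16, 106, 57, 71, 17), (20, 11, 60, 71, 19), (20, -117, 57, 67, -14)]
cheese_left top [[12.0, 109.0], [-262.0, 155.0]]
cheese_left side [[14.0, 109.0], [-270.0, 106.0]]
cheese_middle top [[-152.0, 174.0], [-166.0, 64.0], [19.0, 8.0]]
cheese_middle side [[18.0, 11.0], [-171.0, 141.0], [-171.0, 40.0]]
cheese_right top [[17.0, -116.0]]
cheese_right side [[18.0, -124.0]]
0.85
```

Poses agree between the two cameras and with the known sizes. The cheeses are near board (14,108), (19,10) and (18,-118), turned about 17, 19 and -14 deg. I'll push with half-open fingers as a two-point pusher.

```bash
cat >> h.py <<'E'
def load(): d=np.load('board.npz'); return d['R'],d['o']
def go(x,y,z):
    R,o=load(); s=get_state(); T=np.array(s['tcp_rot']); p=np.array(s['tool_pos'])
    d=T.T@(o+R@np.array([x,y,0])+[0,0,z]-p)
    a=np.arctan2(R[1,1],R[0,1])-np.arctan2(T[1,1],T[0,1])
    b=(p-o)@R
    print('t',round(s['clock'],2),'now',b.round(1),'dp cm',(d/10).round(2),'yaw',round(-a,3),'F',(np.array(s['contact_force'])@R).round(1),s['finger_gap'])
E
python3 -c "
from h import *
go(78,108,110)"
```

```text
t 0.85 now [-50.2 479.4 231.3] dp cm [-32.59 -21.96  12.13] yaw -0.645 F [-0.5 -0.3  0. ] 1.0028033233315328
```

move_arm([
  [-4,-2.7,0],
  [-8,-5.4,0],
  [-12,-8,0],
  [-16,-10.8,0],
  [-20,-13.5,0],
  [-24,-16.2,0],
  [-28,-19,2],
  [-32.6,-22,5],
  [-32.6,-22,8],
  [-32.6,-22,11],
  [-32.6,-22,12],
  [-32.6,-22,12],
], yaw=[-0.06,-0.12,-0.2,-0.28,-0.36,-0.44,-0.52,-0.6,-0.645,-0.645,-0.645,-0.645], gripper=0.5)

```text
clock: 2.05
tool_pos: [500.9, 330.7, 110.1]
tcp_rot: [[-0.973, -0.229, -0.003], [-0.229, 0.973, -0.001], [0.003, -0.001, -1.0]]
contact_force: [-0.1, -0.4, 0.4]
finger_gap: 0.5
grip_force: 0.0
```

```bash
python3 -c "
from h import *
go(78,108,30)"
```

```text
t 2.05 now [ 76.9 107.8 110.1] dp cm [-0.13  0.03  8.01] yaw 0.0 F [-0.2 -0.3  0.4] 0.4996195116849637
```

move_arm([
  [0,0,3],
  [0,0,6],
  [0,0,8.2],
  [0,0,8.2],
  [0.6,0,8.2],
  [1.2,0,8.2],
  [1.6,0,8.2],
  [2.0,0,8.2],
  [2.4,0,8.2],
  [2.8,0,8.2],
  [3.2,0,8.2],
  [3.6,0,8.2],
  [4.0,0,8.2],
  [4.4,0,8.2],
  [4.8,0,8.2],
  [5.2,0,8.2],
  [5.5,0,8.2],
  [5.8,0,8.2],
  [5.8,0,8.2],
], yaw=[0,0,0,0,0,0,0,0,0,0,0,0,0,0,0,0,0,0,0])

```text
clock: 3.95
tool_pos: [444.6, 317.5, 29.3]
tcp_rot: [[-0.974, -0.229, -0.001], [-0.229, 0.974, -0.0], [0.001, -0.0, -1.0]]
contact_force: [0.1, -0.0, 1.4]
finger_gap: 0.499
grip_force: 0.5
```

```bash
python3 -c "
from h import *
go(7,108,28)
f=imaging.grab_frame('top');cheeses(f,*load(),'c')
g=imaging.grab_frame('side')
a=lambda f,r,c:cv2.resize(f['frame'][r:r+150,c:c+200],None,fx=2,fy=2)
cv2.imwrite('pics/p1.png',cv2.cvtColor(np.hstack([a(f,95,215),a(g,180,290)]),cv2.COLOR_RGB2BGR))"
```

```text
t 3.95 now [ 19.1 107.7  29.3] dp cm [1.21 0.03 0.13] yaw 0.0 F [ 0.1 -0.1  1.4] 0.4985866274851005
c [(-18, 116, 53, 63, -13), (39, 145, 41, 49, -14)]
```

View pics/p1.png

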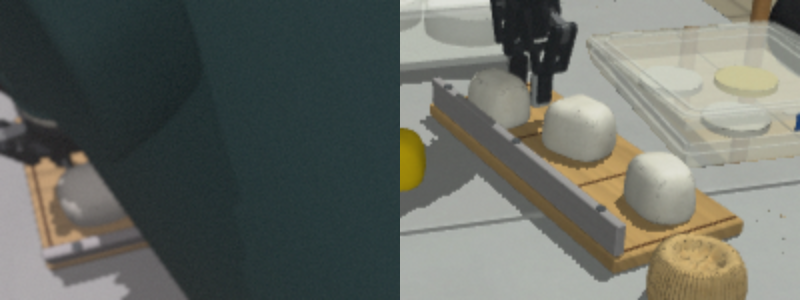

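The left cheese is sliding towards the rail, squared up (side crop at about (500,97)), and the others are untouched. I'll finish the push gently.

move_arm([
  [0.3,0,0],
  [0.6,0,0],
  [0.8,0,0],
  [1.0,0,0],
  [1.2,0,0],
  [1.2,0,0],
], yaw=[0,0,0,0,0,0])

```text
clock: 4.65
tool_pos: [433.1, 314.5, 29.2]
tcp_rot: [[-0.974, -0.228, -0.001], [-0.228, 0.974, -0.001], [0.001, -0.0, -1.0]]
contact_force: [0.5, -0.3, -0.3]
finger_gap: 0.502
grip_force: 0.2
```

move_arm([
  [0.2,0,0],
  [0.4,0,0],
  [0.4,0,0],
], yaw=[0,0,0])

```text
clock: 4.95
tool_pos: [431.9, 314.6, 29.7]
tcp_rot: [[-0.974, -0.228, 0.004], [-0.228, 0.974, 0.002], [-0.004, 0.001, -1.0]]
contact_force: [4.9, 0.9, 0.4]
finger_gap: 0.503
grip_force: 2.3
```

```bash
python3 -c "
from h import *
go(5,108,28)
g=imaging.grab_frame('side')
cv2.imwrite('pics/p2.png',cv2.cvtColor(cv2.resize(g['frame'][190:270,300:400],None,fx=5,fy=5),cv2.COLOR_RGB2BGR))"
```

```text
t 4.95 now [  6.1 107.8  29.7] dp cm [0.11 0.02 0.17] yaw -0.001 F [ 5.  -0.3  0.4] 0.5025708869114256
```

View pics/p2.png

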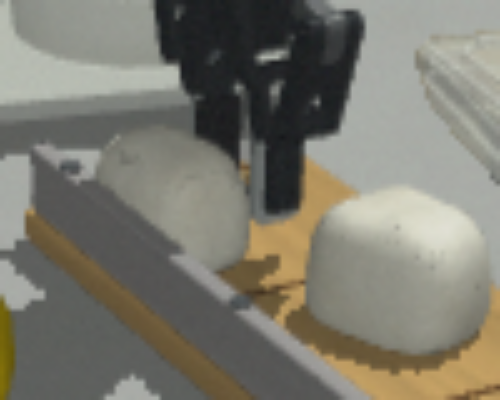

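Force rose to 5 N with the tool at board x = 6 mm, exactly where the left cheese should touch the rail. Next the middle one.

move_arm([
  [-0.5,0,0],
  [-3,0,0],
  [-6,0,0],
  [-7.4,0,0],
  [-7.4,0,-4],
  [-7.4,-3,-5],
  [-7.4,-7,-5],
  [-7.4,-9.8,-5],
  [-7.4,-9.8,-2],
  [-7.4,-9.8,0],
  [-7.4,-9.8,0],
], yaw=[0,0,0,0,0,0,0,0,0,0,0])

```text
clock: 6.1
tool_pos: [520.5, 233.7, 26.8]
tcp_rot: [[-0.974, -0.228, -0.008], [-0.228, 0.974, -0.004], [0.009, -0.002, -1.0]]
contact_force: [0.1, -0.2, 1.1]
finger_gap: 0.499
grip_force: 0.0
```

```bash
python3 -c "
from h import *
go(20,9,28)"
```

```text
t 6.1 now [73.8  8.8 26.8] dp cm [ 5.38  0.01 -0.08] yaw -0.0 F [ 0.1 -0.2  1.1] 0.49945772523222703
```

move_arm([
  [0,0,0],
  [0.6,0,0],
  [1.2,0,0],
  [1.6,0,0],
  [2.0,0,0],
  [2.4,0,0],
  [2.8,0,0],
  [3.2,0,0],
  [3.6,0,0],
  [4.0,0,0],
  [4.4,0,0],
  [4.8,0,0],
  [5.1,0,0],
  [5.4,0,0],
  [5.7,0,0],
  [6.0,0,0],
  [6.0,0,0],
], yaw=[0,0,0,0,0,0,0,0,0,0,0,0,0,0,0,0,0])

```text
clock: 7.8
tool_pos: [465.0, 221.5, 29.2]
tcp_rot: [[-0.974, -0.228, -0.001], [-0.228, 0.974, -0.001], [0.001, -0.0, -1.0]]
contact_force: [1.2, 1.4, 1.5]
finger_gap: 0.5
grip_force: 1.0
```

```bash
python3 -c "
from h import *
go(7,9,28)"
```

```text
t 7.8 now [17.   9.6 29.2] dp cm [ 1.   -0.06  0.13] yaw -0.0 F [1.5 1.1 1.5] 0.5003117101770965
```

move_arm([
  [0.3,0,0],
  [0.6,0,0],
  [0.8,0,0],
  [0.95,0,0],
  [1.1,0,0],
  [1.1,0,0],
], yaw=[0,0,0,0,0,0])

```text
clock: 8.4
tool_pos: [458.1, 219.7, 29.8]
tcp_rot: [[-0.974, -0.227, 0.005], [-0.227, 0.974, 0.002], [-0.006, 0.001, -1.0]]
contact_force: [6.7, -1.3, 0.3]
finger_gap: 0.5
grip_force: 2.9
```

```bash
python3 -c "
from h import *
go(6,9,28)"
```

```text
t 8.4 now [ 9.9  9.5 29.8] dp cm [ 0.39 -0.05  0.18] yaw -0.002 F [ 6.2 -2.8  0.3] 0.49966631587492627
```

move_arm([
  [0.15,0,0],
  [0.3,0,0],
  [0.3,0,0],
], yaw=[0,0,0])

```text
clock: 8.7
tool_pos: [457.9, 219.7, 30.3]
tcp_rot: [[-0.974, -0.226, 0.01], [-0.226, 0.974, 0.004], [-0.011, 0.002, -1.0]]
contact_force: [9.3, -1.2, 1.6]
finger_gap: 0.501
grip_force: 4.0
```

```bash
python3 -c "
from h import *
go(6,9,28)
g=imaging.grab_frame('side')
cv2.imwrite('pics/p3.png',cv2.cvtColor(cv2.resize(g['frame'][190:310,300:460],None,fx=4,fy=4),cv2.COLOR_RGB2BGR))"
```

```text
t 8.7 now [ 9.6  9.5 30.3] dp cm [ 0.36 -0.05  0.23] yaw -0.002 F [ 8.8 -3.3  1.6] 0.5005632130959388
```

View pics/p3.png

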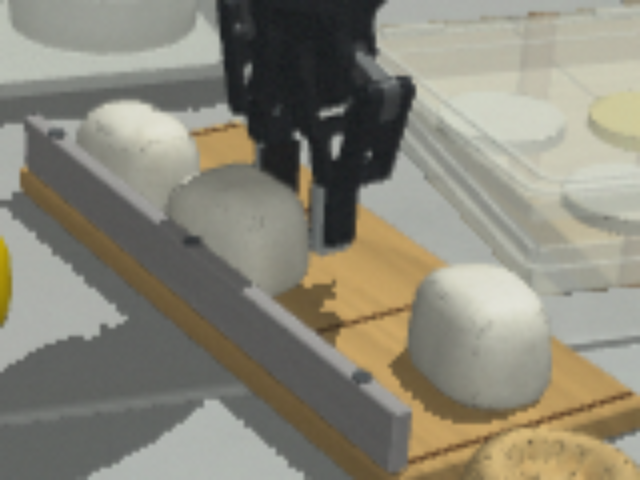

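The middle cheese is against the rail (crop (240,230)), with about 9 N resisting. Now the right one.

move_arm([
  [-0.5,0,0],
  [-3,0,0],
  [-6,0,0],
  [-7.6,0,0],
  [-7.6,0,-4],
  [-7.6,-4,-5],
  [-7.6,-8,-5],
  [-7.6,-12.5,-5],
  [-7.6,-12.5,-3],
  [-7.6,-12.5,0],
  [-7.6,-12.5,0],
  [-7.6,-12.5,0],
  [-6.5,-12.5,0],
  [-6,-12.5,0],
], yaw=[0,0,0,0,0,0,0,0,0,0,0,0,0,0])

```text
clock: 10.15
tool_pos: [537.6, 110.6, 30.2]
tcp_rot: [[-0.973, -0.229, -0.001], [-0.229, 0.973, -0.0], [0.001, -0.0, -1.0]]
contact_force: [0.4, 0.6, -0.2]
finger_gap: 0.503
grip_force: 0.0
```

```bash
python3 -c "
from h import *
go(17,-116,28)"
```

```text
t 10.15 now [  62.3 -114.9   30.2] dp cm [ 4.53 -0.1   0.22] yaw 0.001 F [ 0.6  0.4 -0.2] 0.5031197658756443
```

move_arm([
  [0.4,-0.1,0.1],
  [0.8,-0.1,0.1],
  [1.2,-0.1,0.1],
  [1.6,-0.1,0.1],
  [2.0,-0.1,0.1],
  [2.4,-0.1,0.1],
  [2.8,-0.1,0.1],
  [3.2,-0.1,0.1],
  [3.6,-0.1,0.1],
  [4.0,-0.1,0.1],
  [4.4,-0.1,0.1],
  [4.7,-0.1,0.1],
  [5.0,-0.1,0.1],
  [5.2,-0.1,0.1],
  [5.2,-0.1,0.1],
], yaw=[0,0,0,0,0,0,0,0,0,0,0,0,0,0,0])

```text
clock: 11.65
tool_pos: [488.1, 97.4, 28.2]
tcp_rot: [[-0.974, -0.228, -0.001], [-0.228, 0.974, -0.0], [0.001, -0.0, -1.0]]
contact_force: [1.8, 1.3, 1.6]
finger_gap: 0.504
grip_force: 1.0
```

```bash
python3 -c "
from h import *
go(6,-116,28)"
```

```text
t 11.65 now [  11.1 -116.4   28.2] dp cm [0.51 0.04 0.02] yaw -0.0 F [2.  0.9 1.6] 0.5041167012420373
```

move_arm([
  [0.2,0,0],
  [0.4,0,0],
  [0.6,0,0],
  [0.8,0,0],
  [0.8,0,0],
], yaw=[0,0,0,0,0])

```text
clock: 12.15
tool_pos: [483.1, 96.6, 28.6]
tcp_rot: [[-0.973, -0.229, 0.004], [-0.229, 0.973, 0.002], [-0.005, 0.001, -1.0]]
contact_force: [4.8, 1.4, -0.1]
finger_gap: 0.5
grip_force: 2.5
```

```bash
python3 -c "
from h import *
go(4,-116,28)"
```

```text
t 12.15 now [   6.  -116.1   28.6] dp cm [0.2  0.01 0.05] yaw 0.0 F [ 5.   0.3 -0.1] 0.4996475694180249
```

The right cheese meets the rail at x = 6 mm with 5 N. Retreat clear of the top camera and check.

move_arm([
  [-0.5,0,0],
  [-3,0,0],
  [-6,0,0],
  [-7,0,-3],
  [-7,0,-8],
  [-7,0,-13],
  [-7,4,-18],
  [-7,9,-20],
  [-7,14,-20],
  [-7,19,-20],
  [-7,24,-20],
  [-7,29,-20],
  [-7,34,-20],
  [-7,39,-20],
  [-7,44,-20],
  [-7,48,-20],
  [-7,52,-20],
  [-7,52,-20],
], yaw=[0,0,0,0,0,0,0,0,0,0,0,0,0,0,0,0,0,0])

```text
clock: 13.95
tool_pos: [422.5, 624.6, 226.4]
tcp_rot: [[-0.971, -0.238, -0.007], [-0.238, 0.971, 0.001], [0.006, 0.003, -1.0]]
contact_force: [-1.7, 0.4, 0.7]
finger_gap: 0.5
grip_force: 0.0
```

```bash
python3 - <<'E'
from h import *
R,o=load()
go(75,400,230)
f=imaging.grab_frame('top');cheeses(f,R,o,'c'); g=imaging.grab_frame('side')
for n in ('cheese_left','cheese_middle','cheese_right'):
  for q,F in (('top',f),('side',g)):
    print(n,q,[(((onz(F,d['location'],39)-o)@R)[:2].round(0)).tolist() for d in nets.spot_in(F,n)])
# rectified board-plane view at z=39 (cheese mid height), 2 px/mm
xs,ys=np.meshgrid(np.arange(180,-180,-.5),np.arange(80,-80,-.5))
P=np.stack([ys,xs,0*xs],-1)@R.T+o; 
u=np.array([proj(f,p+[0,0,37]) for p in P.reshape(-1,3)]).reshape(*xs.shape,2).astype(np.float32)
im=cv2.remap(f['frame'],u[...,0],u[...,1],cv2.INTER_LINEAR)
for y in(-110,0,110): cv2.line(im,(int((180-y)*2),0),(int((180-y)*2),319),(255,0,0),1)
cv2.line(im,(0,(80+58)*2),(719,(80+58)*2),(0,0,255),1)
cv2.imwrite('pics/rect.png',cv2.cvtColor(im,cv2.COLOR_RGB2BGR))
E
```

```text
t 13.95 now [ 67.7 411.8 226.4] dp cm [-0.71 -1.19 -0.37] yaw 0.01 F [-1.5  0.7  0.7] 0.49977101650374245
c [(-23, -118, 44, 70, 0), (9, 25, 93, 107, 0)]
cheese_left top []
cheese_left side [[-275.0, 110.0], [-17.0, 127.0]]
cheese_middle top [[-19.0, 0.0]]
cheese_middle side [[-171.0, 42.0], [-168.0, 141.0], [-14.0, 19.0]]
cheese_right top [[-27.0, -117.0]]
cheese_right side [[-16.0, -119.0]]
```

View pics/rect.png

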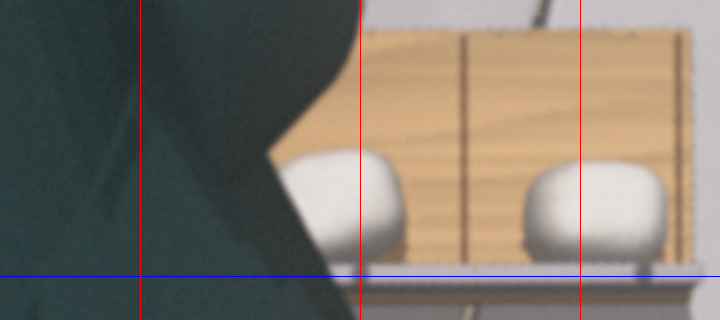

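The right cheese looks square. The arm hides the left one, and the middle one looks off centre and turned. Clearing the view.

move_arm([
  [3,2,0],
  [6,4,0],
  [9,6,0],
  [12,8,0],
  [15,9,0],
  [15,9,0],
], yaw=[0,0,0,0,0,0])

```text
clock: 14.95
tool_pos: [256.0, 672.8, 228.9]
tcp_rot: [[-0.972, -0.236, -0.005], [-0.236, 0.972, 0.001], [0.005, 0.002, -1.0]]
contact_force: [-1.0, 0.2, -0.4]
finger_gap: 0.501
grip_force: 0.0
```

```bash
cat >> h.py <<'E'
def rect(f,name):
    R,o=load()
    xs,ys=np.meshgrid(np.arange(180,-180,-.5),np.arange(80,-80,-.5))
    P=np.stack([ys,xs,0*xs],-1)@R.T+o
    u=np.array([proj(f,p+[0,0,37]) for p in P.reshape(-1,3)]).reshape(*xs.shape,2).astype(np.float32)
    im=cv2.remap(f['frame'],u[...,0],u[...,1],cv2.INTER_LINEAR)
    for y in(-110,0,110): cv2.line(im,(int((180-y)*2),0),(int((180-y)*2),319),(255,0,0),1)
    cv2.line(im,(0,(80+58)*2),(719,(80+58)*2),(0,0,255),1)
    cv2.imwrite('pics/'+name,cv2.cvtColor(im,cv2.COLOR_RGB2BGR))
E
python3 - <<'E'
from h import *
R,o=load()
go(75,400,230)
f=imaging.grab_frame('top');cheeses(f,R,o,'c'); rect(f,'rect2.png')
for n in ('cheese_left','cheese_middle','cheese_right'): print(n,[(((onz(f,d['location'],39)-o)@R)[:2].round(0)).tolist() for d in nets.spot_in(f,n)])
E
```

```text
t 14.95 now [-83.3 496.7 228.9] dp cm [-15.75  -9.8   -0.21] yaw 0.008 F [-1.   0.5 -0.4] 0.5011937320175139
c [(-23, 111, 46, 72, 0), (-20, 14, 50, 71, 0), (-23, -118, 44, 70, 0)]
cheese_left [[-26.0, 110.0], [-260.0, 156.0]]
cheese_middle [[-169.0, 62.0], [-149.0, 172.0], [-22.0, 10.0]]
cheese_right [[-29.0, -120.0]]
```

View pics/rect2.png

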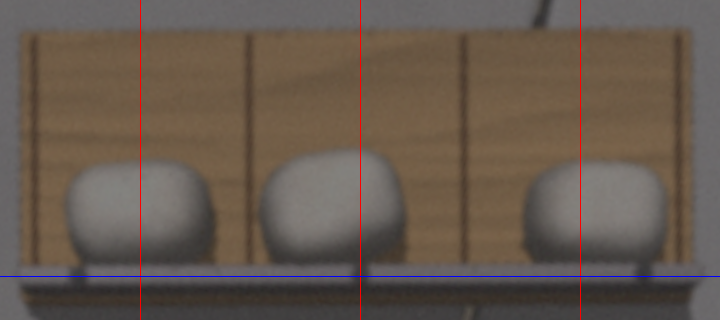

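Left and right are flush and in lane. The middle one is at y ≈ 14 with its right end about 8 deg out (peak at rect px (375,150)). I'll push that end in with shut fingers near y = -4.

```bash
python3 -c "
from h import *
go(60,-4,27)"
```

```text
t 15.15 now [-73.7 492.1 228.5] dp cm [-13.5  -49.55  20.21] yaw -0.003 F [ 1.8 -0.6  0.9] 0.4982934714849679
```

move_arm([
  [-4,-4,0],
  [-8,-8,0],
  [-11,-12,0],
  [-13.5,-17,0],
  [-13.5,-22,0],
  [-13.5,-27,0],
  [-13.5,-32,0],
  [-13.5,-37,0],
  [-13.5,-42,3],
  [-13.5,-46,7],
  [-13.5,-49.5,11],
  [-13.5,-49.5,13],
  [-13.5,-49.5,13],
  [-13.5,-49.5,13],
  [-13.5,-49.5,13],
], yaw=[0,0,0,0,0,0,0,0,0,0,0,0,0,0,0], gripper=0)

```text
clock: 16.65
tool_pos: [509.8, 222.1, 99.8]
tcp_rot: [[-0.973, -0.229, 0.003], [-0.229, 0.973, 0.002], [-0.004, 0.002, -1.0]]
contact_force: [-0.1, 0.4, -0.6]
finger_gap: -0.0
grip_force: 0.0
```

```bash
python3 -c "
from h import *
go(50,-4,27)"
```

```text
t 16.65 now [60.7 -0.  99.8] dp cm [ 1.09 -0.41  7.28] yaw 0.0 F [ 0.   0.5 -0.6] -0.00043203512155868705
```

move_arm([
  [0.5,-0.4,3],
  [0.8,-0.4,6],
  [1,-0.4,7.2],
  [1,-0.4,7.2],
  [2,-0.4,7.2],
  [3,-0.4,7.2],
  [3.8,-0.4,7.2],
  [4.3,-0.4,7.2],
  [4.6,-0.4,7.2],
  [4.8,-0.5,7.2],
  [5.0,-0.6,7.2],
  [5.2,-0.8,7.2],
  [5.3,-1.0,7.2],
  [5.4,-1.0,7.2],
  [5.4,-1.0,7.2],
], yaw=[0,0,0,0,0,0,0,0,0,0,0,0,0,0,0])

```text
clock: 18.15
tool_pos: [462.4, 199.2, 27.0]
tcp_rot: [[-0.974, -0.226, 0.007], [-0.226, 0.974, 0.003], [-0.008, 0.002, -1.0]]
contact_force: [7.4, -0.4, 1.6]
finger_gap: 0.0
grip_force: 3.6
```

```bash
python3 -c "
from h import *
go(7,-8,27)"
```

```text
t 18.15 now [  9.4 -11.5  27. ] dp cm [ 0.24  0.35 -0.  ] yaw -0.002 F [ 7.2 -2.   1.6] 0.00027184697551923165
```

move_arm([
  [0.15,0,0],
  [0.3,0,0],
  [0.3,0,0],
  [-1,0,0],
  [-4,0,0],
  [-6,0,-3],
  [-6,0,-8],
  [-6,0,-13],
  [-6,4,-18],
  [-6,9,-20],
  [-6,14,-20],
  [-6,19,-20],
  [-6,24,-20],
  [-6,29,-20],
  [-4,34,-20],
  [-1,38,-20],
  [2,42,-20],
  [5,45,-20],
  [8,48,-20],
  [8,50,-20],
], yaw=[0,0,0,0,0,0,0,0,0,0,0,0,0,0,0,0,0,0,0,0])

```text
clock: 20.15
tool_pos: [254.6, 668.3, 225.2]
tcp_rot: [[-0.971, -0.239, -0.008], [-0.239, 0.971, -0.003], [0.009, -0.001, -1.0]]
contact_force: [-0.7, 0.4, -0.3]
finger_gap: 0.002
grip_force: 0.0
```

move_arm([
  [0,0,0],
  [0,0,0],
], yaw=[0,0])

```text
clock: 20.35
tool_pos: [265.4, 665.4, 224.9]
tcp_rot: [[-0.973, -0.229, -0.001], [-0.229, 0.973, -0.004], [0.002, -0.004, -1.0]]
contact_force: [0.9, -0.2, 0.9]
finger_gap: 0.003
grip_force: 0.0
```

```bash
python3 - <<'E'
from h import *
R,o=load()
go(75,400,230)
f=imaging.grab_frame('top');cheeses(f,R,o,'c'); rect(f,'rect3.png')
for n in ('cheese_left','cheese_middle','cheese_right'): print(n,[(((onz(f,d['location'],39)-o)@R)[:2].round(0)).tolist() for d in nets.spot_in(f,n)])
E
```

```text
t 20.35 now [-75.8 487.4 224.9] dp cm [-15.08  -8.75  -0.5 ] yaw 0.001 F [ 0.8 -0.4  0.9] 0.0034294843260276983
c [(-23, 111, 45, 72, 0), (-21, 12, 48, 70, 0), (-23, -118, 44, 71, 0)]
cheese_left [[-259.0, 157.0], [-28.0, 112.0]]
cheese_middle [[-27.0, 8.0], [-147.0, 172.0], [-167.0, 59.0]]
cheese_right [[-31.0, -121.0]]
```

View pics/rect3.png

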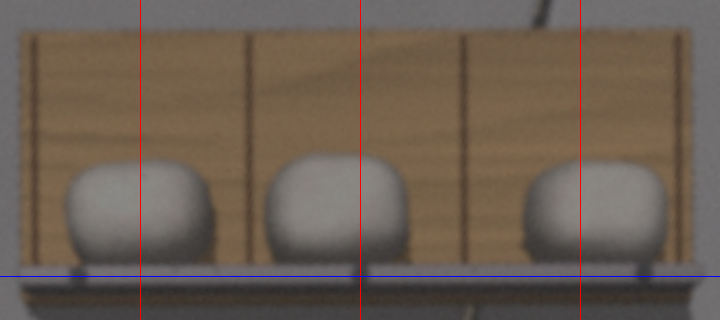

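All three stand square against the rail, within 12 mm of their lane centres (tolerance 22 mm). Handing in.

```bash
python3 -c "
from h import *
print(sign_off())"
```

```text
the job is handed in; nothing more can be done
None
```

I handed the job in at about 20 s of the 51 s limit. The last pictures show all three cheeses square against the rail, each in its own lane and released; the middle one sits about 12 mm and the right one about 8 mm left or right of centre (limit 22 mm). No verdict came back.

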